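Set the crimping machine's dial and store the setting

TASK

Set the ferrule crimping machine on the bench: push its dial round (it has a pocket for a fingertip) until its black index mark lines up with the one long line of the scale around it, then press the round push button beside the dial fully down and let it spring back, so that the setting is stored. Do not press the button before the dial is set, and leave the jar, bin, screwdriver and pliers where they are.

Things in the scene. Friction and masses are not known exactly. Their poses are not given: they have to be found in the camera images.
- machine: the crimping machine, fixed: flat white housing 240 (x) x 380 (y) mm, its grey deck 80 mm above the bench; origin at the centre of its underside; x points from its front (robot side) to its back. On the deck: the dial, axis at (0, +30) mm of this frame, the push button at (-30, -135) mm and a flat blank display.
- dial_axis (a point): centre of the dial's top face, on its upright turning axis, 106 mm above the bench. The dial is a white disc, 140 mm wide and 18 mm thick, on a skirt 156 mm wide and 4 mm thick. It turns both ways more than a full turn with steady friction (0.12 N m, about 3 N at the pocket), has no detents and stays where it is left.
- pocket (a point): centre of the mouth of the round finger pocket in the dial's top face, 40 mm from the axis, straight opposite the index mark; moves round with the dial. The pocket is 46 mm wide, 18 mm deep, open only at the top; its dark floor is 88 mm above the bench, its wall 7 mm thick on the outer side. Nothing stands up from the dial's face.
- index (a point): outer end of the dial's index mark: a black line 3 mm wide that runs radially over the dial's top, down its side and over the skirt; this point is 78.5 mm from the axis, at the skirt's edge, 88 mm above the bench, and moves round with the dial.
- long_line (a point): inner end of the long line, the target, on the fixed round aluminium scale plate (210 mm wide) under the dial: a dark radial line 4 mm wide, 80 to 104 mm from the axis. The other 23 lines, 15 degrees apart, are short (80 to 86 mm) and 1.5 mm wide. This point is 78.5 mm from the axis: the index point comes to it when the dial is set.
- store_top (a point): centre of the top of the push button: a grey cap of 30 mm diameter in a dark steel collar of 46 mm, upright on the deck of the machine beside the dial, about 168 mm from the dial's axis; top 98 mm above the bench. Moves down with the cap.
- store (a joint): travel of the push button: 0 = up, 0.006 m = fully down; sprung, about 2 N to start and 6 N fully down; pressed counts from 0.0045 m.
- jar: small glass jar with a steel lid, 34 mm wide, 42 mm high, loose on the machine's deck near a back corner; origin at the centre of its underside. Not to be moved.
- bin: open black plastic bin, 150 x 100 x 60 mm, loose on the bench beside the machine; origin at the centre of its underside. Not to be moved.
- driver: screwdriver, 180 mm long, loose on the bench beside the machine, x along it. Not to be moved.
- pliers: pliers, about 160 mm long, 14 mm high, loose on the bench behind the machine; origin about the middle of its underside, x towards the jaws. Not to be moved.

How it is judged (in metres and radians):
On the way, in this order (a step that is already met when the one before it is completed fails the run):
1. the dial rests with its index mark on the long line (horizontal distance between index and long_line below 0.005 m), for 0.4 s.
2. the push button is pressed down (value of joint store above 0.0045 m), for 0.05 s.
At the end, for the whole second after the job is handed in: the index mark is within 5 mm of the long line at the skirt's edge (about 3.6 degrees), and the button has been pressed and is up again (travel under 1.5 mm) (horizontal distance between index and long_line below 0.005 m and value of joint store below 0.0015 m); the robot touches nothing.
It fails at once if the button is pressed while the index mark is not on the long line (value of joint store above 0.0045 m and horizontal distance between index and long_line above 0.005 m).
It fails at once if the jar is moved (more than 20 mm) or lifted (distance of jar from where it was at the start of the episode above 0.02 m).
It fails at once if the bin is moved (more than 20 mm) or lifted (distance of bin from where it was at the start of the episode above 0.02 m).
It fails at once if the screwdriver is moved (more than 20 mm) or lifted (distance of driver from where it was at the start of the episode above 0.02 m).
It fails at once if the pliers are moved (more than 20 mm) or lifted (distance of pliers from where it was at the start of the episode above 0.02 m).
It also fails if it takes over 54 s, if anything falls off the work surface, if the arm or the gripper's body presses on something with over 40 N, if the wrist force passes 120 N, or if a joint passes its speed limit or range.

ROBOT

A 6-joint arm with a two-finger parallel gripper is mounted at the origin on the work surface. World frame = base frame: x ahead of the robot, y to its left, z up, the work surface at z = 0. Lengths are in m, angles in degrees, forces in N, time in s.
With the tool pointing down it reaches from about 0.275 to 0.85 m from the base axis. Payload 19 kg.
Tool frame: the origin (TCP) lies at the very end of the fingers, on their centre line; the grasp point (between the pads) lies 19 mm behind it (grip_point_offset is the distance from the TCP to the grasp point, in m); z points along the fingers, y is the line along which they close (so a half turn about z gives the same grasp; the last joint's range is limited). The gripper opens to 85 mm and grips with 20 to 120 N. Pads are 22 mm wide; open, the fingers measure 114 mm over their backs; the gripper's body (76 mm by 85 mm) begins 54 mm behind the grasp point. The pads swing forward as they close: fully open they stand 13 mm farther back than shut.
Start: joints at [-70.875, 8.623, 82.357, -0, 89.026, -7.678], TCP at [0.259, -0.513, 0.231] pointing down, gripper open.
Joint ranges: [-160.23, 160.23], [-39.13, 120.54], [6.94, 153.29], [-79.49, 259.48], [9.18, 160.14], [-161.06, 161.06]. Speed limits (degrees/s): [108.29, 108.29, 127.2, 172.46, 172.46, 172.46].

INTERFACE

Orientations are given as a 3x3 rotation matrix whose columns are the frame's x, y, z axes.
In Python, from cell import * gives the robot as it stands.
- The arm moves only by the tool arm_command, never from a script. Its argument "series" is a list of rows, each a list of 6 numbers: the shift along the tool's x, y, z scaled (see below), then the turn, a rotation vector about the tool's x, y, z scaled (see below). A call has 1 to 8 rows; each row shifts and turns the commanded pose from where the row before left it, along the tool's axes as they then stand; what a row does not reach is not made up. The controller multiplies each number of a shift by 0.15 m and each number of a turn by 0.5 rad. A row lasts 1/12 s, in which the tool goes at most 41.7 mm and 7.16 degrees, less where a joint would pass 70% of its speed; a pose out of reach is approached as far as the arm can. A call with a number of a shift or a turn outside -1 to 1 is refused whole. A call with a gripper value outside its range is refused whole. "grip" is the gripper command: -1 is shut, 1 is fully open, values between are in proportion, set as the call begins (left out, the last holds). The fingers move at their own pace and stop on an object; "force" is the grip in N (left out, the last holds). Time passes only in rows, so rows that do not move let the fingers close. It gives the time, the measured TCP pose, the force, the opening and the grip force at its end, in the units of the state.
- state(): the state, without advancing time (a new reading comes with each control period).
- grab_frame(name): name is "scene" or "top" or "wrist"; returns a dict with "color" (400x640x3 uint8, blue, green, red), "range_z" (400x640 float32, m along the optical axis (not along the pixel's ray), 0 where there is no reading), "camera_matrix" (3x3 intrinsics, pixels), "dist_coeffs" ([k1, k2, p1, p2, k3] as OpenCV has them; the pictures are not rectified), "R" (3x3) and "t" (3): a world point X has camera coordinates R X + t. Camera axes: x right, y down, z forward; pixel columns grow to the right and rows downward; lengths in m; the calibration is good to about 2 mm. A picture is of the moment at which its call begins.
- finish_job(): hands the job in; it is judged then, once.
The state is a dict: "time": time; "joint_positions": joint angles; "dq": joint speeds; "joint_efforts": joint torques, N m; "tool_pos": TCP position; "tcp_rot": TCP orientation; "contact_force": force on the tool from outside, world axes, zero at the start; "torque": the same for the moment, N m; "grip_width": opening from 0.0 (shut) to 1.0 (fully open); "finger_force": force on a finger pad.
Only numpy, scipy, OpenCV 4.12 (cv2) and the standard library are available. Lean on these libraries where they do the work, as an engineer would, in place of code of your own. Each camera call takes 0.05 s, during which the arm holds its last target. There are 200 camera calls.

## Working session

There is one attempt and no reset: what is moved stays moved. The work goes in short steps, Python scripts to look and compute and a tool call to move; the robot and the scene stay as the last step left them, time stands still between calls to the robot, and variables do not carry over. Pictures are saved under pics/ and viewed, at most 10 in all, crops included, and the job is handed in when it is done.

Besides the shell and the picture viewer there is one more tool, called after "Request:" in YAML: its name, and indented under it one key for each argument. arm_command: Moves the arm, as the interface text tells. Shifts and turns lie within -1 to 1; 1 stands for 0.15 m of shift or 0.5 rad of turn. Its arguments: {"type":"object","properties":{"series":{"type":"array","items":{"type":"array","items":{"type":"number"}}},"grip":{"type":"number"},"force":{"type":"number"}},"required":["series"]}

```bash
mkdir -p pics
cat > h.py <<'E'
from cell import *
import numpy as np, cv2, pickle
def shot(n,save):
    f=grab_frame(n); cv2.imwrite(f'pics/{save}.png',f['color']); pickle.dump(f,open(f'pics/{save}.pkl','wb')); return f
def at(f,u,v,z):
    K=f['camera_matrix'];R=np.array(f['R']);t=np.array(f['t']).ravel()
    p=cv2.undistortPoints(np.array([[[u,v]]],float),np.array(K),np.array(f['dist_coeffs']))[0,0]
    d=R.T@np.array([p[0],p[1],1]); c=-R.T@t
    return c+d*(z-c[2])/d[2]
def proj(f,X):
    return cv2.projectPoints(np.array(X,float).reshape(-1,3),cv2.Rodrigues(np.array(f['R']))[0],np.array(f['t']).ravel(),np.array(f['camera_matrix']),np.array(f['dist_coeffs']))[0][:,0]
E
python3 - <<'E'
from h import *
for n in("top","scene"):
    f=shot(n,n+'0'); print(n,f['R'],f['t'])
s=state();print(s['tool_pos'],s['tcp_rot'],s['time'])
E
```

```text
top [[ 0.02754275 -0.99954559  0.01224819]
 [-0.98377921 -0.02927696 -0.1769783 ]
 [ 0.17725646 -0.00717505 -0.98413854]] [0.03505832 0.64483934 1.09832265]
scene [[-0.60231303  0.79825701 -0.00218231]
 [ 0.62999777  0.47367305 -0.61541584]
 [-0.4902263  -0.37204783 -0.78819959]] [ 0.33204604 -0.36820692  1.52309443]
[ 0.25919377 -0.51304219  0.2307615 ] [[ 8.92578817e-01  4.50891268e-01 -3.46124181e-04]
 [ 4.50891381e-01 -8.92578286e-01  9.82563303e-04]
 [ 1.34086286e-04 -1.03307960e-03 -9.99999457e-01]] 0.1
```

View pics/top0.png

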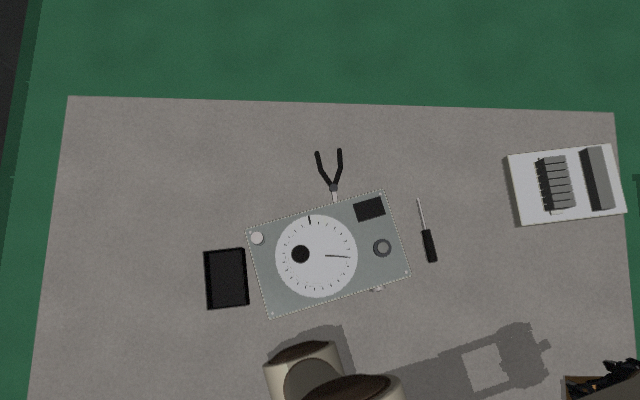

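The top view shows the dial at about (317,256), the pocket at (300,254), the index pointing right to (350,257), the long line near (309,219) and the button at (382,248). I'll enlarge it.

Run:
```python
import cv2
c=cv2.imread('pics/top0.png')[185:325,240:415]
cv2.imwrite('pics/c1.png',cv2.resize(c,None,fx=4,fy=4,interpolation=cv2.INTER_CUBIC))
```

```text
(no output)
```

View pics/c1.png

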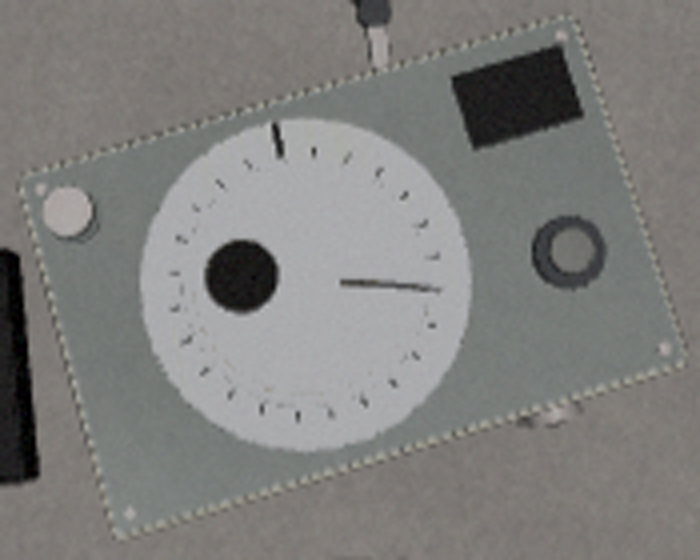

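The crop shows, in crop pixels: scale centre (306,285), pocket (242,276), index from (341,282) to (440,289), long line from (281,157) to (275,124), button cap (574,250) and jar (68,211) at the far left corner.

```bash
cat >> h.py <<'E'
def ang(a,c): return np.degrees(np.arctan2(a[1]-c[1],a[0]-c[0]))
E
python3 - <<'E'
from h import *
f=pickle.load(open('pics/top0.pkl','rb'))
P=lambda x,y,z: at(f,240+(x+.5)/4-.5,185+(y+.5)/4-.5,z)
c=P(306,285,.084);pk=P(242,276,.106);it=P(440,289,.088);ii=P(341,282,.106);l0=P(281,157,.084);l1=P(275,124,.084);b=P(574,250,.098)
cor=[P(*q,.08) for q in((20,182),(572,15),(687,362),(122,538))]
print('centre',c,'pocket',pk,'btn',b); print('idx',it,ii,'long',l0,l1)
m=np.mean(cor,0); print('mach',m); 
yv=(cor[0]-cor[1]+cor[3]-cor[2]);yv/=np.linalg.norm(yv);xv=np.array([yv[1],-yv[0],0])
print(xv,yv,'axis from mach',m+.03*yv,'btn',m-.03*xv-.135*yv)
print('angles pocket',ang(pk,c),'idx',ang(it,c),ang(it,ii),'long',ang(l0,c),ang(l1,c),ang(l1,l0), np.linalg.norm((pk-c)[:2]),np.linalg.norm((b-c)[:2]),np.linalg.norm((it-c)[:2]))
# depth check
print(f['range_z'][256,317])
s=state();print(s['grip_width'])
E
```

```text
centre [0.50102572 0.06101517 0.084     ] pocket [0.50420871 0.10080422 0.106     ] btn [ 0.52675352 -0.10629452  0.098     ]
idx [ 0.50066888 -0.02337333  0.088     ] [0.50225049 0.03942125 0.106     ] long [0.58193173 0.0793774  0.084     ] [0.60313069 0.08390249 0.084     ]
mach [0.51121915 0.0319164  0.08      ]
[0.94777698 0.31893385 0.        ] [-0.31893385  0.94777698  0.        ] axis from mach [0.50165114 0.06034971 0.08      ] btn [ 0.52584191 -0.1056015   0.08      ]
angles pocket 85.42627011190186 idx -90.2422708246642 -91.44280626352169 long 12.787094486290998 12.63428471657641 12.04941990197096 0.03991616448549209 0.1692762608102273 0.08438925639854529
1.0828152
1.0018894641856984
```

Request:
arm_command:
  series:
    - [0.165,-0.146,0,0,0,0]
    - [0.165,-0.146,0,0,0,0]
    - [0.165,-0.146,0,0,0,0]
    - [0.165,-0.146,0,0,0,0]
    - [0.165,-0.146,0,0,0,0]
    - [0.165,-0.146,0,0,0,0]
    - [0.165,-0.146,0,0,0,0]
    - [0.165,-0.146,0,0,0,0]
  grip: -1

```text
time: 0.77
tool_pos: [0.3571, -0.266, 0.2311]
tcp_rot: [[0.893, 0.451, -0.0], [0.451, -0.893, 0.0], [-0.0, -0.0, -1.0]]
contact_force: [0.8, -0.0, 0.3]
grip_width: 0.002
finger_force: 0.0
```

Request:
arm_command:
  series:
    - [0.165,-0.146,0,0,0,0]
    - [0.165,-0.146,0,0,0,0]
    - [0.165,-0.146,0,0,0,0]
    - [0.165,-0.146,0,0,0,0]
    - [0.165,-0.146,0,0,0,0]
    - [0.165,-0.146,0,0,0,0]
    - [0,0,0,0,0,0]
    - [0,0,0,0,0,0]

```text
time: 1.43
tool_pos: [0.4305, -0.0819, 0.2311]
tcp_rot: [[0.891, 0.454, -0.0], [0.454, -0.891, 0.0], [-0.0, -0.0, -1.0]]
contact_force: [0.6, -0.2, 0.4]
grip_width: 0.002
finger_force: 0.0
```

Run:
```python
from h import *
f=shot('wrist','w1'); print(proj(f,[[.5013,.0605,.106],[.504,.1005,.106],[.526,-.106,.098],[.4305,-.0819,.2311]]))
```

```text
[[183.71994656  21.86171293]
 [131.36592208 -10.06316149]
 [399.5187989   99.3707642 ]
 [315.89915713 271.37025462]]
```

View pics/w1.png

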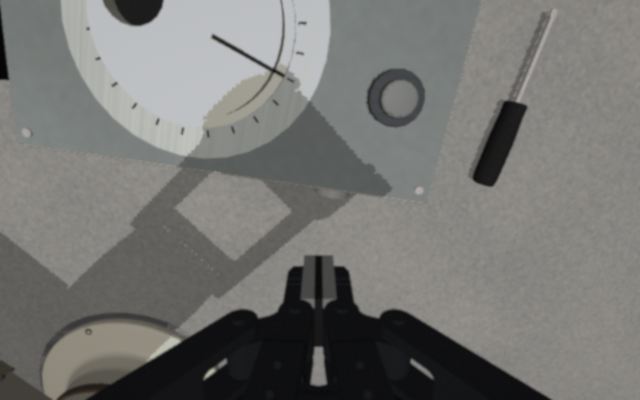

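The wrist view shows the button cap at (400,98), on its prediction, the index tip at (283,76) and the pocket at the top edge near (133,0). My estimates hold, so I move over the pocket.

Request:
arm_command:
  series:
    - [0.164,-0.144,0,0,0,0]
    - [0.164,-0.144,0,0,0,0]
    - [0.164,-0.144,0,0,0,0]
    - [0.164,-0.144,0,0,0,0]
    - [0.164,-0.144,0,0,0,0]
    - [0.164,-0.144,0,0,0,0]
    - [0,0,0.2,0,0,0]
    - [0,0,0.2,0,0,0]

```text
time: 2.15
tool_pos: [0.5047, 0.0991, 0.1712]
tcp_rot: [[0.892, 0.452, 0.002], [0.452, -0.892, 0.0], [0.002, 0.001, -1.0]]
contact_force: [-0.1, -0.6, -0.6]
grip_width: 0.002
finger_force: 0.0
```

Request:
arm_command:
  series:
    - [0,0,0.1,0,0,0]
    - [0,0,0.1,0,0,0]
    - [0,0,0,0,0,0]

```text
time: 2.4
tool_pos: [0.5024, 0.0976, 0.1383]
tcp_rot: [[0.893, 0.449, -0.005], [0.449, -0.893, -0.0], [-0.004, -0.002, -1.0]]
contact_force: [0.5, 0.1, 0.2]
grip_width: 0.001
finger_force: 0.0
```

Run:
```python
from h import *
g=pickle.load(open('pics/w1.pkl','rb')); c=np.array([.5013,.0605])
a=at(g,283,76,.088);b=at(g,214,37,.106); print(a,b,ang(a,c),ang(a,b),ang(b,c),at(g,400,98,.098))
f=shot('wrist','w2'); s=state(); print(s['tool_pos'],proj(f,[s['tool_pos'],[.5035,.1005,.106]]))
```

```text
[ 0.49983024 -0.01653005  0.088     ] [0.50178985 0.03744143 0.106     ] -91.09308763739115 -92.07939311278619 -88.78300340270007 [ 0.52705497 -0.10579752  0.098     ]
[0.50307233 0.09770786 0.14024619] [[316.18191294 272.32008644]
 [312.48955716 238.0160423 ]]
```

View pics/w2.png

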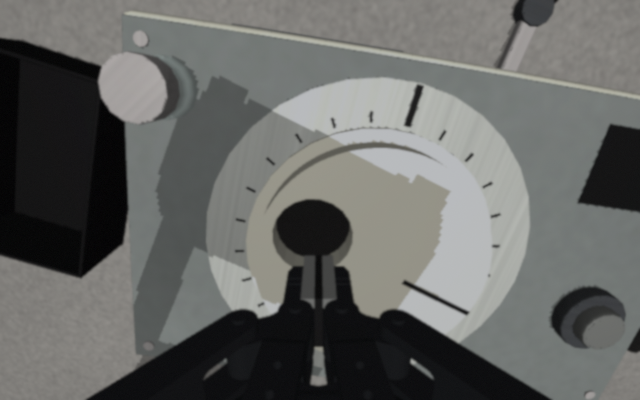

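The pocket mouth is centred near (313,234), 3 to 4 px from the prediction. The long line runs from (409,125) to (418,87) and the index tip is at (467,313). I go down into the pocket.

Request:
arm_command:
  series:
    - [0.01,-0.018,0.1,0,0,0]
    - [0,0,0.1,0,0,0]
    - [0,0,0.1,0,0,0]
    - [0,0,0,0,0,0]
    - [0,0,0,0,0,0]

```text
time: 2.87
tool_pos: [0.504, 0.1014, 0.0972]
tcp_rot: [[0.893, 0.45, 0.0], [0.45, -0.893, 0.0], [0.0, 0.0, -1.0]]
contact_force: [0.3, -0.3, 0.2]
grip_width: -0.001
finger_force: 0.0
```

Run:
```python
from h import *
g=pickle.load(open('pics/w2.pkl','rb')); c=np.array([.5013,.0605])
a=at(g,467,313,.088);b=at(g,409,125,.084);d=at(g,418,87,.084);print(a,ang(a,c),b,d,ang(b,c),ang(d,c),ang(d,b),at(g,313,234,.106))
s=state();R=np.array(s['tcp_rot']);p=np.array(s['tool_pos']);print(p,s['contact_force'])
# rows round the arc, 24 x 4 deg = 96 deg, tool turning with the dial about its own axis is left out
for k in range(0,105,13):
    t=np.radians(88.5+k);t2=t+np.radians(13)
    w=.04*np.array([np.cos(t2)-np.cos(t),np.sin(t2)-np.sin(t),0]);print(k,np.round(R.T@w/.15,4))
```

```text
[ 0.49252159 -0.0232669   0.088     ] -95.98251638362805 [0.58241749 0.07857663 0.084     ] [0.60231013 0.08500897 0.084     ] 12.56280893637313 13.638600395318594 17.918750203947805 [0.50587125 0.10135655 0.106     ]
[0.50398132 0.10141656 0.0971626 ] [ 0.25811783 -0.27337475  0.19532354]
0 [-0.0561 -0.0224 -0.    ]
13 [-0.0597 -0.0092 -0.    ]
26 [-0.0602  0.0045 -0.    ]
39 [-0.0577  0.0179 -0.    ]
52 [-0.0522  0.0304 -0.    ]
65 [-0.044   0.0414 -0.    ]
78 [-0.0335  0.0502 -0.    ]
91 [-0.0214  0.0565  0.    ]
104 [-0.0081  0.0598  0.    ]
```

Request:
arm_command:
  series:
    - [-0.0275,-0.0128,0,0,0,0]
    - [-0.0285,-0.0096,0,0,0,0]
    - [-0.0295,-0.0063,0,0,0,0]
    - [-0.03,-0.0029,0,0,0,0]
    - [-0.0303,0.0005,0,0,0,0]
    - [-0.03,0.004,0,0,0,0]
    - [-0.0293,0.0073,0,0,0,0]
    - [-0.0284,0.0106,0,0,0,0]

```text
time: 3.53
tool_pos: [0.4723, 0.0874, 0.0974]
tcp_rot: [[0.892, 0.451, 0.003], [0.451, -0.892, 0.0], [0.003, 0.001, -1.0]]
contact_force: [11.3, 0.7, 0.6]
grip_width: 0.001
finger_force: 6.1
```

Request:
arm_command:
  series:
    - [-0.0269,0.0137,0,0,0,0]
    - [-0.0253,0.0167,0,0,0,0]
    - [-0.0231,0.0195,0,0,0,0]
    - [-0.0209,0.0219,0,0,0,0]
    - [0,0,0,0,0,0]
    - [0,0,0,0,0,0]

```text
time: 4.03
tool_pos: [0.4637, 0.0713, 0.0969]
tcp_rot: [[0.893, 0.451, 0.001], [0.451, -0.893, 0.0], [0.001, 0.0, -1.0]]
contact_force: [0.8, 1.1, 2.0]
grip_width: 0.0
finger_force: 1.1
```

Run:
```python
from h import *
f=shot('wrist','w3'); s=state(); p=s['tool_pos']; c=[.5013,.0605]
print(p,ang(p,c),np.hypot(p[0]-c[0],p[1]-c[1]),s['contact_force'])
t=shot('top','top1')
k=cv2.resize(t['color'][185:325,240:415],None,fx=2.28,fy=2.85,interpolation=cv2.INTER_CUBIC)
k=cv2.resize(t['color'][185:325,240:415],(500,400),interpolation=cv2.INTER_CUBIC)
cv2.imwrite('pics/c3.png',f['color'])
```

```text
[0.46374732 0.071378   0.09678079] 163.84512581282502 0.03909648205251575 [-0.08375812  0.82276351  1.9299222 ]
```

View pics/w3.png

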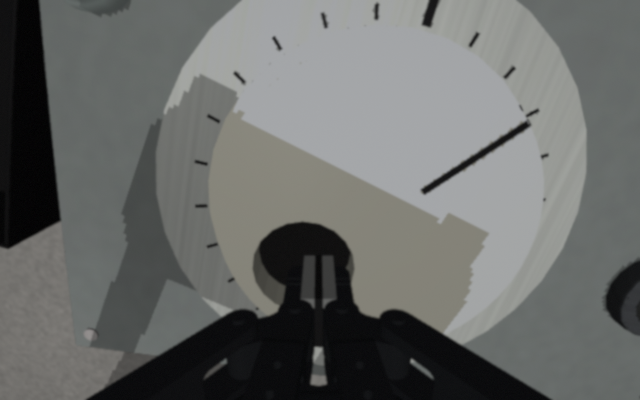

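The index runs from (424,191) to (529,123), between the third and fourth ticks from the long line (top, near 430,10).

Run:
```python
from h import *
g=pickle.load(open('pics/w3.pkl','rb')); c=np.array([.5013,.0605])
b=at(g,424,191,.106)
for z in(.088,.106):
    a=at(g,529,123,z);print(a,np.hypot(*(a[:2]-c)),ang(a,c),ang(a,b))
print(ang(b,c),ang(at(g,428,25,.084),c),at(g,428,25,.084))
for d in(475,39),(510,71),(533,112),(545,156):print(ang(at(g,*d,.084),c))
print(proj(g,[[*c,.106]]))
```

```text
[0.56817429 0.01815285 0.088     ] 0.0791546076105087 -32.34343070085395 -35.55073713865039
[0.5647649  0.02892308 0.106     ] 0.07088649889701405 -26.45261011290332 -27.34343426699537
-24.6447829112223 12.692478521399096 [0.58165862 0.07859851 0.084     ]
-1.6516156468273007
-16.00871421431129
-30.901709004471982
-46.046751686509076
[[377.81699377 223.61094127]]
```

The visible index end is the dial's top edge (r = 70 mm), so the index is at about -26.5° and needs 39° more. I push about 33° and look again.

Request:
arm_command:
  series:
    - [-0.0119,0.0148,0,0,0,0]
    - [-0.0119,0.0148,0,0,0,0]
    - [-0.0098,0.0163,0,0,0,0]
    - [-0.0098,0.0163,0,0,0,0]
    - [-0.0072,0.0176,0,0,0,0]
    - [-0.0072,0.0176,0,0,0,0]
    - [-0.0045,0.0185,0,0,0,0]
    - [-0.0045,0.0185,0,0,0,0]

```text
time: 4.8
tool_pos: [0.4646, 0.0493, 0.0968]
tcp_rot: [[0.892, 0.451, 0.002], [0.451, -0.892, 0.001], [0.002, -0.0, -1.0]]
contact_force: [4.2, 7.1, 4.8]
grip_width: 0.002
finger_force: 5.2
```

Request:
arm_command:
  series:
    - [0,0,0,0,0,0]
    - [0,0,0,0,0,0]
    - [0,0,0,0,0,0]

```text
time: 5.05
tool_pos: [0.4645, 0.049, 0.0967]
tcp_rot: [[0.892, 0.451, 0.002], [0.451, -0.892, 0.0], [0.002, 0.0, -1.0]]
contact_force: [5.0, 3.0, 2.1]
grip_width: -0.0
finger_force: 3.5
```

Run:
```python
from h import *
f=shot('wrist','w4'); s=state(); p=s['tool_pos']; c=[.5013,.0605]
print(p,ang(p,c),np.hypot(p[0]-c[0],p[1]-c[1]),s['contact_force'])
f=shot('top','top2')
cv2.imwrite('pics/c4.png',np.vstack([cv2.resize(f['color'][200:300,270:365],(475,500),interpolation=cv2.INTER_CUBIC)]))
```

```text
[0.46453885 0.04905276 0.09667085] -162.7036695737609 0.038502225501312805 [3.95655188 3.88743691 3.23817772]
```

View pics/w4.png

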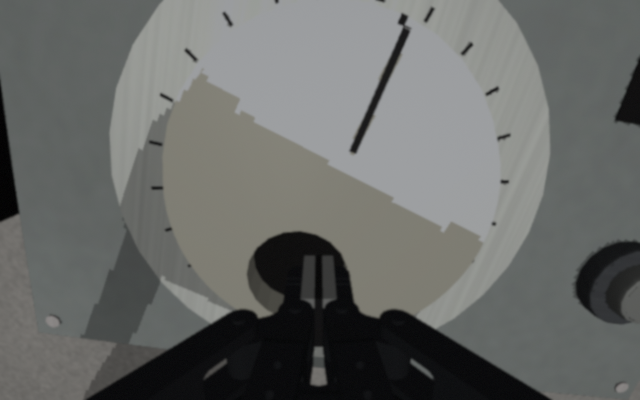

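The index runs from (354,151) to (405,27), with a skirt stub at (403,19). Ticks lie at (430,14), (467,48) and (491,90).

Run:
```python
from h import *
g=pickle.load(open('pics/w4.pkl','rb')); c=np.array([.5013,.0605])
b=at(g,354,151,.106);a=at(g,405,27,.106);e=at(g,403,18,.088)
print(ang(a,c),ang(a,b),ang(b,c),np.hypot(*(a[:2]-c)),'skirt',ang(e,c),np.hypot(*(e[:2]-c)))
for d in(430,14),(467,48),(491,90),(504,136):print(ang(at(g,*d,.084),c))
print(proj(g,[[.5013+.08*np.cos(.2203),.0605+.08*np.sin(.2203),.084]]))
```

```text
5.7938120756724 6.290773454058189 4.7945802039100744 0.07117323535889503 skirt 5.211972306873923 0.07788945862381444
-1.717643156691411
-16.143197178606396
-30.660168236379736
-45.816288135179306
[[379.43931792   5.7278624 ]]
```

View pics/c4.png

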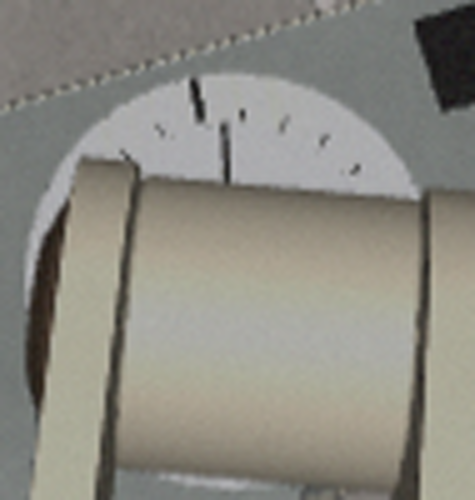

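The top view agrees: the index tip at crop (224,125) sits about 7.5° short of the long line at (201,120). I push 4.9 mm more.

Request:
arm_command:
  series:
    - [-0.0008,0.0082,0,0,0,0]
    - [-0.0008,0.0082,0,0,0,0]
    - [-0.0008,0.0082,0,0,0,0]
    - [-0.0008,0.0082,0,0,0,0]
    - [0,0,0,0,0,0]
    - [0,0,0,0,0,0]
    - [0,0,0,0,0,0]

```text
time: 5.73
tool_pos: [0.4667, 0.045, 0.0968]
tcp_rot: [[0.892, 0.451, 0.002], [0.451, -0.892, 0.002], [0.003, -0.0, -1.0]]
contact_force: [8.5, 10.0, 2.8]
grip_width: 0.001
finger_force: 7.0
```

Run:
```python
from h import *
s=state(); p=s['tool_pos']; c=[.5013,.0605]
print(p,ang(p,c),np.hypot(p[0]-c[0],p[1]-c[1]),s['contact_force'])
f=shot('top','top3'); w=shot('wrist','w5')
a=cv2.resize(f['color'][205:245,285:335],(400,320),interpolation=cv2.INTER_CUBIC)
b=cv2.resize(w['color'][0:160,280:480],(400,320),interpolation=cv2.INTER_CUBIC)
cv2.imwrite('pics/c5.png',np.hstack([a,b]))
```

```text
[0.46665303 0.04502704 0.09679268] -155.93498414403925 0.0379450284803267 [8.54967157 9.98869459 2.80571738]
```

View pics/c5.png

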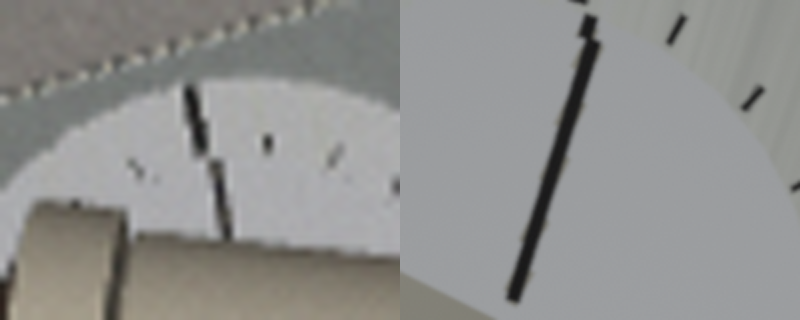

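Left panel: the index end (215,160) is still about 10 px (roughly 3 mm) right of the extended long line (203,152). Right panel: the skirt stub is at (588,26) and the long line's end at (578,0).

Run:
```python
from h import *
c=np.array([.5013,.0605])
g=pickle.load(open('pics/w5.pkl','rb'))
Q=lambda x,y,z:at(g,280+(x-400)/2,y/2,z)
print('wrist idx',ang(Q(588,26,.088),c),ang(Q(594,42,.106),c),ang(Q(594,42,.106),Q(514,298,.106)),'tick',ang(Q(678,28,.084),c),ang(Q(753,98,.084),c),'long',ang(Q(578,0,.084),c))
f=pickle.load(open('pics/top3.pkl','rb'))
P=lambda x,y,z:at(f,285+x/8-.5,205+y/8-.5,z)
print('top idx',ang(P(215,162,.088),c),P(215,162,.088),ang(P(215,162,.106),c),'long',ang(P(202,150,.084),c),ang(P(190,88,.084),c),'tick',ang(P(267,144,.084),c))
```

```text
wrist idx 10.695117862343778 10.52502375641178 10.521313395250608 tick -1.6981713836650743 -16.363266275877894 long 12.880780374714448
top idx 10.8337266443524 [0.57928334 0.0754237  0.088     ] 10.991322844077962 long 13.17415252767291 13.080639690945052 tick -0.9957778409859794
```

Request:
arm_command:
  series:
    - [0,0.006,0,0,0,0]
    - [0,0.006,0,0,0,0]
    - [0,0,0,0,0,0]
    - [0,0,0,0,0,0]
    - [0,0,0,0,0,0]

```text
time: 6.25
tool_pos: [0.4675, 0.0437, 0.0968]
tcp_rot: [[0.892, 0.451, 0.002], [0.451, -0.892, 0.002], [0.003, -0.001, -1.0]]
contact_force: [8.9, 12.0, 2.8]
grip_width: -0.002
finger_force: 8.3
```

Run:
```python
from h import *
s=state(); p=s['tool_pos']; c=[.5013,.0605]
print(p,ang(p,c),np.hypot(p[0]-c[0],p[1]-c[1]),s['contact_force'])
```

```text
[0.46748546 0.04365144 0.09681549] -153.51458536390308 0.037779586796901805 [ 8.88543064 11.97287154  2.7791327 ]
```

Now I back off to the pocket centre, lift clear, and check.

Request:
arm_command:
  series:
    - [-0.003,-0.025,0,0,0,0]
    - [-0.003,-0.025,0,0,0,0]
    - [0,0,0,0,0,0]
    - [0,0,-0.1,0,0,0]
    - [0,0,-0.2,0,0,0]
    - [0,0,-0.2,0,0,0]
    - [0,0,-0.1,0,0,0]
    - [0,0,0,0,0,0]

```text
time: 6.92
tool_pos: [0.4634, 0.0488, 0.1896]
tcp_rot: [[0.892, 0.451, 0.004], [0.451, -0.892, -0.0], [0.004, 0.002, -1.0]]
contact_force: [0.7, -0.3, 0.5]
grip_width: -0.001
finger_force: 0.0
```

Run:
```python
from h import *
s=state(); p=s['tool_pos']; print(p,s['contact_force'])
f=shot('top','top4'); w=shot('wrist','w6')
print(proj(w,[[.58,.078,.084]]))
a=cv2.resize(f['color'][205:245,285:335],(400,320),interpolation=cv2.INTER_CUBIC)
u,v=np.clip(proj(w,[[.578,.078,.088]])[0].astype(int),[100,80],[540,320]);print(u,v)
b=cv2.resize(w['color'][v-80:v+80,u-100:u+100],(400,320),interpolation=cv2.INTER_CUBIC)
cv2.imwrite('pics/c6.png',np.hstack([a,b]))
```

```text
[0.46343352 0.04876087 0.18964131] [ 0.69802537 -0.25603965  0.52370191]
[[356.84611635  32.80546964]]
356 80
```

View pics/c6.png

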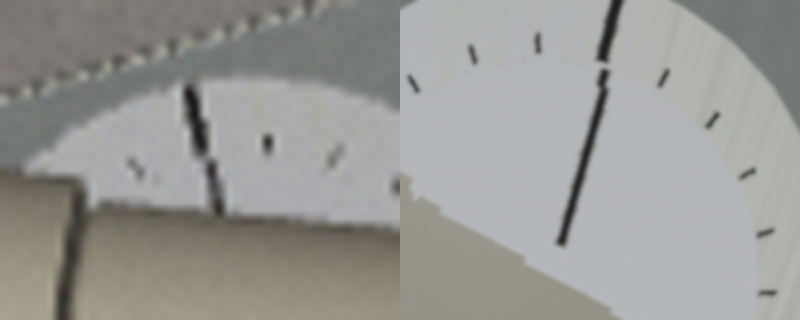

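The index's skirt stub at (603,77) is within about 1.5 mm of the extended long line, whose inner end is at (604,57). The dial is set, so I go over the button.

Request:
arm_command:
  series:
    - [-0.015,0.185,0,0,0,0]
    - [-0.015,0.185,0,0,0,0]
    - [-0.015,0.185,0,0,0,0]
    - [-0.015,0.185,0,0,0,0]
    - [-0.015,0.185,0,0,0,0]
    - [-0.015,0.185,0,0,0,0]
    - [0,0,0.2,0,0,0]
    - [0,0,0.2,0,0,0]

```text
time: 7.68
tool_pos: [0.5256, -0.1073, 0.1249]
tcp_rot: [[0.893, 0.449, 0.0], [0.449, -0.893, -0.0], [0.0, 0.0, -1.0]]
contact_force: [0.3, 0.6, -0.4]
grip_width: -0.002
finger_force: 0.0
```

Request:
arm_command:
  series:
    - [0,0,0.1,0,0,0]
    - [0,0,0,0,0,0]
    - [0,0,0,0,0,0]

```text
time: 7.93
tool_pos: [0.5247, -0.1056, 0.1102]
tcp_rot: [[0.893, 0.451, -0.003], [0.451, -0.893, 0.001], [-0.002, -0.002, -1.0]]
contact_force: [-0.0, -0.3, 0.3]
grip_width: 0.002
finger_force: 0.0
```

Request:
arm_command:
  series:
    - [0.008,0,0.03,0,0,0]
    - [0,0,0.03,0,0,0]
    - [0,0,0.03,0,0,0]
    - [0,0,0.03,0,0,0]
    - [0,0,0,0,0,0]
    - [0,0,0,0,0,0]
    - [0,0,0,0,0,0]

```text
time: 8.52
tool_pos: [0.5273, -0.1054, 0.0957]
tcp_rot: [[0.892, 0.451, 0.003], [0.451, -0.892, -0.001], [0.002, 0.002, -1.0]]
contact_force: [-7.7, 2.1, 29.4]
grip_width: -0.004
finger_force: 14.7
```

The tool stopped at z = 0.0957 with 29 N, more than the button takes, so the blunt shut fingers are probably resting on the collar. I back up and check the heights.

Request:
arm_command:
  series:
    - [0,0,-0.1,0,0,0]
    - [0,0,-0.2,0,0,0]
    - [0,0,-0.1,0,0,0]
    - [-0.2,0,-0.05,0,0,0]
    - [-0.2,0,0,0,0,0]
    - [0,0,0,0,0,0]
    - [0,0,0,0,0,0]

```text
time: 9.1
tool_pos: [0.4723, -0.1328, 0.1612]
tcp_rot: [[0.893, 0.45, 0.001], [0.45, -0.893, -0.0], [0.001, 0.001, -1.0]]
contact_force: [0.1, -0.2, -0.3]
grip_width: -0.001
finger_force: 0.0
```

Run:
```python
from h import *
w=shot('wrist','w7'); s=state(); print(s['tool_pos'])
K=np.array(w['camera_matrix']);R=np.array(w['R']);t=np.array(w['t']).ravel()
v,u=np.mgrid[0:400,0:640]; d=w['range_z']
n=cv2.undistortPoints(np.stack([u,v],-1).reshape(-1,1,2).astype(np.float64),K,np.array(w['dist_coeffs'])).reshape(400,640,2)
X=(np.dstack([n,np.ones((400,640))])*d[...,None]-t)@R
ok=d>0; b=np.array([.5265,-.106]); r=np.hypot(X[...,0]-b[0],X[...,1]-b[1])
for lo in range(0,34,2):
    m=ok&(r>lo/1e3)&(r<(lo+2)/1e3)
    if m.any(): print(lo,m.sum(),np.round(np.percentile(X[m][:,2],[10,50,90])*1e3,1),np.round(w['color'][m].mean()))
print(proj(w,[[*b,.098]]))
c=np.array([.5013,.0605])
u0,v0=proj(w,[[*b,.095]])[0].astype(int); u0=np.clip(u0,80,560);v0=np.clip(v0,60,340)
cv2.imwrite('pics/c7.png',cv2.resize(w['color'][v0-60:v0+60,u0-80:u0+80],(640,480),interpolation=cv2.INTER_CUBIC));print(u0,v0)
```

```text
[ 0.47291514 -0.13248792  0.16107178]
0 36 [101.  101.5 102.2] 93.0
2 112 [100.8 101.7 102.5] 94.0
4 178 [100.8 101.6 102.4] 95.0
6 255 [100.8 101.6 102.4] 102.0
8 322 [100.9 101.7 102.6] 106.0
10 409 [100.8 101.6 102.3] 108.0
12 448 [100.  101.2 102.1] 96.0
14 399 [ 91.2  92.9 100.9] 74.0
16 546 [90.7 91.6 92.5] 65.0
18 646 [90.8 91.6 92.5] 64.0
20 671 [90.5 91.4 92.4] 66.0
22 445 [79.1 89.8 91.7] 90.0
24 630 [78.7 79.6 80.5] 113.0
26 816 [78.7 79.6 80.5] 114.0
28 874 [78.7 79.5 80.5] 115.0
30 941 [78.8 79.6 80.4] 115.0
32 990 [78.7 79.6 80.5] 115.0
[[316.99971409 127.76875523]]
317 127
```

View pics/c7.png

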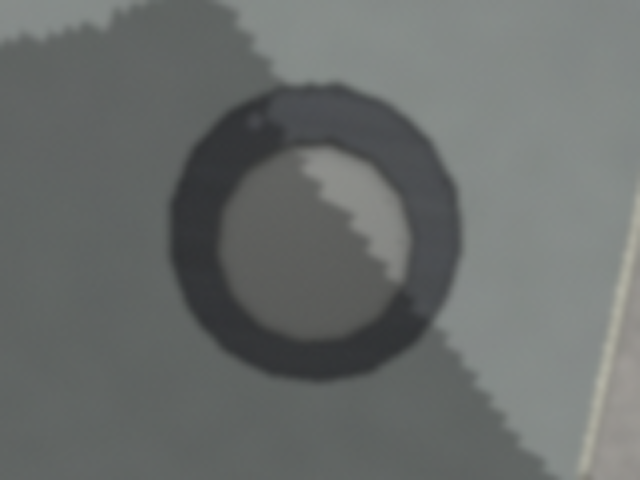

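The crop shows the cap up in its collar, centred near (315,240). By depth, the cap top is at 101.6 mm, the collar at 91.5 mm and the deck at 79.6 mm. The cap stands about 3.6 mm higher than listed, so the hard stop at 95.7 mm was its full 6 mm travel. The collar was not touched. The button was fully pressed and has sprung back, and the tool is clear, so I hand in.

```bash
python3 -c "
from cell import *
print(finish_job())"
```

```text
the job is handed in; nothing more can be done
None
```

I set the dial's index to within about 1.5 mm of the long line, pressed the button to its stop and let it spring back up, and handed the job in with the tool clear; no verdict was returned.

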